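# Hang a gas strut on the sprung retracting hook

### The job

Take the red retracting hook by its black knob, pull it down against its spring and hook it under the top bar of the yellow strut's bail, then ease it back up until it is fully retracted with the strut hanging freely from it, clear of the rack, and let go. Touch the strut only with the hook, and gently; never let the hook fly up, and leave the blue and the black strut standing in their holes.

Things in the scene. Friction and masses are not known exactly. Their poses are not given: they have to be found in the camera images.
- hook: Red J-hook. Origin: its seat, mid upper face of the hook's floor. x points along the red bracket away from the robot, y along the rail to the open side, z up. Floor: 8 mm thick, 10 mm wide in x, y -17 to +13 mm. Shank: y -17 to -7 mm, up to the bracket (underside 60, top 70 mm above the seat). It moves only up/down and, with its trolley, along y.
- hook_tip (a point): Top of the hook's upturned tip, 12 mm above the seat at y = +10 mm of the hook; the tip is 6 mm thick in y. The throat between tip and shank is 14 mm wide, open at the top. Same axes as hook.
- hook_grip (a point): Point to hold: on the axis of the black upright rubber knob, 92 mm straight above the hook's seat. Knob: 26 mm across, 36 mm high, on the bracket's top (34 mm wide in y), which lies 22 mm below this point. Same axes as hook. Rail and trolley stand 110 mm and more beyond it in +x, up to 0.37 m high.
- rail_mid (a point): Seat of the retracted hook (200 mm above the table) at the middle of the teal rail. The hook travels 190 mm either way along its y with about 1 N of friction, staying where left, and up to 120 mm down. Its spring pulls up with about 12 N when retracted, 16 N at 100 mm down, less the strut's weight once it hangs.
- rack: Fixed aluminium block 60 x 250 x 40 mm with three holes 23.6 mm wide and 30 mm deep, at y = -85, 0 and +85 mm, in which the struts stand loosely (they can lean 0.06 rad). Origin: centre of its underside. Axes parallel to the hook's within 0.04 rad; the holes lie within 7 mm of the hook's plane of travel. Each strut may be in any hole.
- strut_yellow_mid (a point): Middle of the yellow-banded barrel (35 mm above its underside, 45 mm above the table while in its hole). A rod and a yellow 7 mm wire bail rise above. The bail's top bar runs along x, its centre line 83 to 111 mm above this point: how far the rod stands out differs and is not measured, so feel or look. It does not slide.
- strut_yellow: Yellow strut: steel barrel 22 mm across, 70 mm tall. Origin: centre of its underside; z up the strut. Its bail's window is 26 mm wide in x, 27 mm high, open along y, and lies under the top bar. x and y are parallel to the hook's within 0.06 rad while it stands in the rack. 0.26 to 0.43 kg.
- strut_blue: Strut with a blue band and bail, otherwise like the yellow one. Origin: centre of its barrel's underside.
- strut_black: Strut with a black band and bail, otherwise like the yellow one. Origin: centre of its barrel's underside.
Mind the look-alikes: they are no part of the job. What is shaped like the strut_yellow but pink is not meant.

How it is judged:
By the outcome, as a careful person would: the job done as asked, in the order asked, and still so for the second after the job is handed in, with the robot touching nothing.
It also fails if it takes over 67 s, if anything falls off the work surface, if the arm or the gripper's body presses on something with over 40 N, if the wrist force passes 120 N, or if a joint passes its speed limit or range.

### The arm

A 6-joint arm with a two-finger parallel gripper is mounted at the origin on the work surface. World frame = base frame: x ahead of the robot, y to its left, z up, the work surface at z = 0. Lengths are in mm, angles in rad, forces in N, time in s.
With the tool pointing down it reaches from about 350 to 775 mm from the base axis. Payload 7.3 kg.
Tool frame: the origin (TCP) lies on the front face of the gripper's body, between the roots of the fingers; the fingertips stand 66 mm ahead of it and the grasp point (between the pads) lies 47 mm ahead of it (bot.tip_extent is the distance from the TCP to the fingertips, in mm); z points along the fingers, y is the line along which they close (so a half turn about z gives the same grasp; the last joint's range is limited). The gripper opens to 92 mm and grips with 3 to 60 N. Pads are 19 mm wide; open, the fingers measure 130 mm over their backs; the gripper's body (75 mm by 190 mm) begins 47 mm behind the grasp point.
Start: joints at [-1.382, 0.342, 1.524, -0, 1.275, -0.146], TCP at [172.526, -495.856, 292.241] pointing down, gripper open.
Joint ranges: [-2.53, 2.53], [-0.77, 2.02], [0.04, 2.7], [-1, 4.14], [0.28, 2.66], [-3.11, 3.11]. Speed limits (rad/s): [2.57, 2.57, 3.14, 3.14, 3.14, 3.14].

### API

Orientations are given as [roll, pitch, yaw] about the fixed x, y, z axes, in that order (R = Rz(yaw) Ry(pitch) Rx(roll)).
In Python, from plant import readout, viewer, order, bot gives the robot as it stands.
- The arm moves only by the shell command python3 -m creep 'ROWS'. ROWS is text: rows parted by semicolons, each of 7 numbers parted by spaces: the shift along the world's x, y, z in m, then the turn, a rotation vector about the world's x, y, z in rad, then the opening in per cent of the stroke, from 0 (shut) to 100 (fully open). A call has 1 to 8 rows; each row shifts and turns the commanded pose from where the row before left it; what a row does not reach is not made up. A row lasts 1/12 s, in which the tool goes at most 41.7 mm and 7.16 degrees, less where a joint would pass 70% of its speed; a pose out of reach is approached as far as the arm can. A call is refused whole if a number of a shift passes 0.0417 or a number of a turn 0.125, either way. A call with a gripper value outside its range is refused whole. The fingers move at their own pace and stop on an object; the grip force is fixed at half the most. Time passes only in rows, so rows that do not move let the fingers close. It gives the time, the measured TCP pose, the force, the opening and the grip force at its end, in the units of the state.
- readout.get_obs(): the state, without advancing time (a new reading comes with each control period).
- viewer.capture(name): name is "side" or "top" or "wrist"; returns the picture (400x640x3 uint8, red, green, blue); there is no depth.
- viewer.camera_info(name): a dict with "fx", "fy", "cx", "cy" (pixels), "origin" and "rotation" of the camera in the world. Camera axes: x right, y up, looking along -z (the intrinsics and any distortion apply to the point x, -y, -z); pixel columns grow to the right and rows downward; lengths in mm; the calibration is good to about 2 mm. A picture is of the moment at which its call begins: read the wrist's pose just before it. camera_info takes no time and is no camera call; for the wrist camera it gives the pose at the moment of the call.
- order.close_job(): hands the job in; it is judged then, once.
The state is a dict: "time": time; "joint_positions": joint angles; "dq": joint speeds; "tau": joint torques, N m; "tool_pos": TCP position; "tcp_rot": TCP orientation; "contact_force": force on the tool from outside, world axes, zero at the start; "moment": the same for the moment, N m; "grip_width": finger opening in mm; "finger_force": force on a finger pad.
Only numpy, scipy, OpenCV 4.12 (cv2) and the standard library are available. Lean on these libraries where they do the work, as an engineer would, in place of code of your own. Each camera call takes 0.05 s, during which the arm holds its last target. There are 200 camera calls.

## Working session

There is one attempt and no reset: what is moved stays moved. The work goes in short steps, Python scripts to look and compute and a shell command to move; the robot and the scene stay as the last step left them, time stands still between calls to the robot, and variables do not carry over. Pictures are saved under pics/ and viewed, at most 10 in all, crops included, and the job is handed in when it is done.

```bash
mkdir -p pics; ls; python3 - <<'E'
from plant import readout, viewer, order, bot
import cv2, numpy as np
np.set_printoptions(precision=4,suppress=True)
for n in ("side","top","wrist"):
    im=viewer.capture(n); cv2.imwrite(f"pics/{n}0.png",im[:,:,::-1])
    print(n,viewer.camera_info(n))
print(readout.get_obs())
E
```

```text
pics
side {'fx': 468.62110980571845, 'fy': 468.62110980571845, 'cx': 323.1329707220344, 'cy': 196.51920980157203, 'origin': array([357.425 , 629.4553, 546.1019]), 'rotation': array([ 1.0498,  0.0052, -2.8586])}
top {'fx': 492.0751935166144, 'fy': 492.0751935166144, 'cx': 317.69257265410585, 'cy': 197.56099200226268, 'origin': array([392.2378,  -9.4267, 984.9123]), 'rotation': array([ 0.1892,  0.0055, -1.5429])}
wrist {'fx': 338.5813280838105, 'fy': 338.5813280838105, 'cx': 317.99067042037984, 'cy': 199.97566587522385, 'origin': array([ 250.7411, -468.731 ,  385.2325]), 'rotation': array([-0.3101,  0.0017, -1.2366])}
{'time': 0.15, 'joint_positions': array([-1.382 ,  0.3426,  1.5248, -0.    ,  1.2754, -0.146 ]), 'dq': array([-0.0005, -0.0009, -0.0032, -0.0009, -0.0002,  0.0011]), 'tau': array([  0.0019, -43.1467, -24.4355,   0.0719,   0.0538,  -0.0001]), 'tool_pos': array([ 172.4727, -495.6329,  291.6988]), 'tcp_rot': array([-3.1404, -0.0001,  0.3348]), 'contact_force': array([-0.4348, -0.5171,  0.335 ]), 'moment': array([ 0.0314, -0.0313,  0.0081]), 'finger_force': 0.0, 'grip_width': 91.79893084340851}
```

View pics/side0.png

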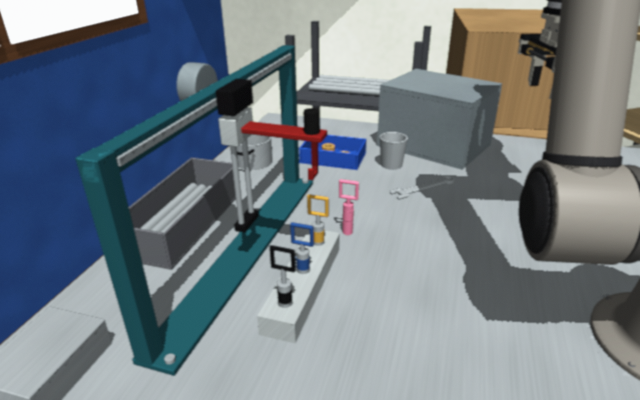

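View pics/top0.png

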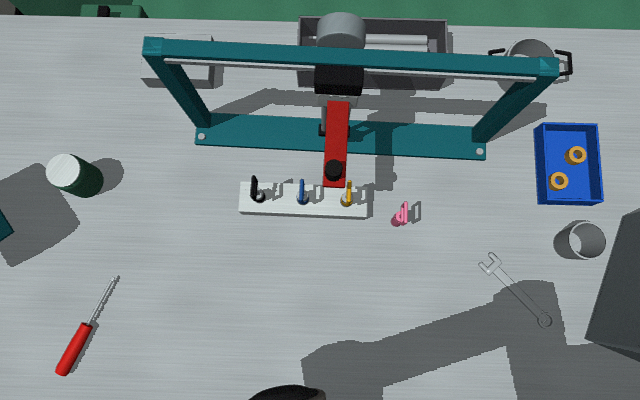

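The side view shows the red hook with its black knob at (311,122). The struts are yellow (318,207), blue (302,235) and black (283,260), and a pink look-alike stands on the table at (348,190). In the top view the knob is at (333,167), yellow at (348,193), blue at (302,192), black at (254,190) and pink at (402,214).

Candidates for the yellow strut are yellow in the rack (348,193 top), pink off the rack (402,214), the orange rings in the blue tray (577,155), blue and black. I choose the one in the rack's right-hand (-y) hole and will check it in a crop.

```bash
cat > h.py <<'E'
import numpy as np, cv2
from scipy.spatial.transform import Rotation as Ro
from plant import readout, viewer, order, bot
np.set_printoptions(precision=1,suppress=True)
def ray(ci,u,v):
    d=np.array([(u-ci['cx'])/ci['fx'],-(v-ci['cy'])/ci['fy'],-1.])
    d=Ro.from_euler('xyz',ci['rotation']).apply(d); return np.array(ci['origin']),d/np.linalg.norm(d)
def onz(ci,u,v,z):
    o,d=ray(ci,u,v); return o+d*(z-o[2])/d[2]
def tri(a,b):
    (o1,d1),(o2,d2)=a,b
    t=np.linalg.lstsq(np.c_[d1,-d2],o2-o1,rcond=None)[0]
    p,q=o1+t[0]*d1,o2+t[1]*d2; return (p+q)/2,np.linalg.norm(p-q)
def proj(ci,p):
    c=Ro.from_euler('xyz',ci['rotation']).inv().apply(np.array(p)-ci['origin'])
    return np.array([ci['cx']+ci['fx']*c[0]/-c[2],ci['cy']-ci['fy']*c[1]/-c[2]])
def mask(im,lo,hi):
    return cv2.inRange(cv2.cvtColor(im,cv2.COLOR_RGB2HSV),lo,hi)
YEL=((16,110,80),(32,255,255))
E
python3 - <<'E'
from h import *
ims={}
for n,box in (("top",(225,140,425,240)),("side",(240,90,370,320))):
    im=cv2.imread(f"pics/{n}0.png"); x0,y0,x1,y1=box
    c=cv2.resize(im[y0:y1,x0:x1],None,fx=4 if n=="top" else 2.6,fy=4 if n=="top" else 2.6,interpolation=cv2.INTER_CUBIC)
    ims[n]=c
    for nm,lo,hi in (("yel",*YEL),("red",(0,150,60),(6,255,255)),("pink",(160,60,80),(178,200,255)),("blue",(105,120,60),(120,255,255)),("blk",(0,0,0),(180,255,35))):
        m=mask(im[:,:,::-1].copy(),lo,hi); m[:y0]=0;m[y1:]=0;m[:,:x0]=0;m[:,x1:]=0
        k,l,s,ce=cv2.connectedComponentsWithStats(m)
        print(n,nm,[(list(map(int,s[i])),ce[i].round(1).tolist()) for i in range(1,k) if s[i,4]>12])
h=max(i.shape[0] for i in ims.values()); 
a=[cv2.copyMakeBorder(i,0,0,0,0,cv2.BORDER_CONSTANT) for i in ims.values()]
cv2.imwrite("pics/ctop.png",ims["top"]); cv2.imwrite("pics/cside.png",ims["side"])
W=np.zeros((600,800,3),np.uint8); t=cv2.resize(ims["top"],(460,230)); s=ims["side"]; W[:230,:460]=t; W[:s.shape[0],462:462+s.shape[1]]=s
cv2.imwrite("pics/crop1.png",W)
E
```

```text
top yel [([341, 180, 11, 26, 118], [347.6, 194.6])]
top red [([323, 140, 24, 48, 690], [335.3, 159.9])]
top pink [([391, 201, 17, 26, 266], [400.7, 215.8])]
top blue [([298, 179, 6, 25, 94], [301.2, 190.7])]
top blk [([325, 160, 18, 21, 275], [333.4, 170.2]), ([251, 176, 14, 26, 137], [255.2, 189.8])]
side yel [([323, 144, 11, 6, 57], [328.2, 146.5]), ([308, 195, 20, 22, 178], [317.8, 205.3]), ([314, 232, 10, 11, 92], [318.5, 236.7])]
side red [([242, 122, 84, 57, 1012], [286.4, 136.1])]
side pink [([339, 179, 20, 56, 547], [347.8, 206.5])]
side blue [([318, 135, 48, 35, 1212], [342.3, 151.9]), ([298, 141, 13, 23, 249], [304.5, 153.0]), ([290, 223, 23, 23, 203], [301.4, 233.1]), ([297, 259, 12, 11, 110], [302.5, 264.4])]
side blk [([240, 90, 12, 21, 195], [244.7, 98.3]), ([304, 108, 15, 26, 321], [311.3, 121.1]), ([240, 211, 19, 21, 192], [248.6, 220.4]), ([271, 247, 24, 24, 146], [282.6, 258.1]), ([279, 292, 12, 11, 106], [284.6, 297.6])]
```

View pics/crop1.png

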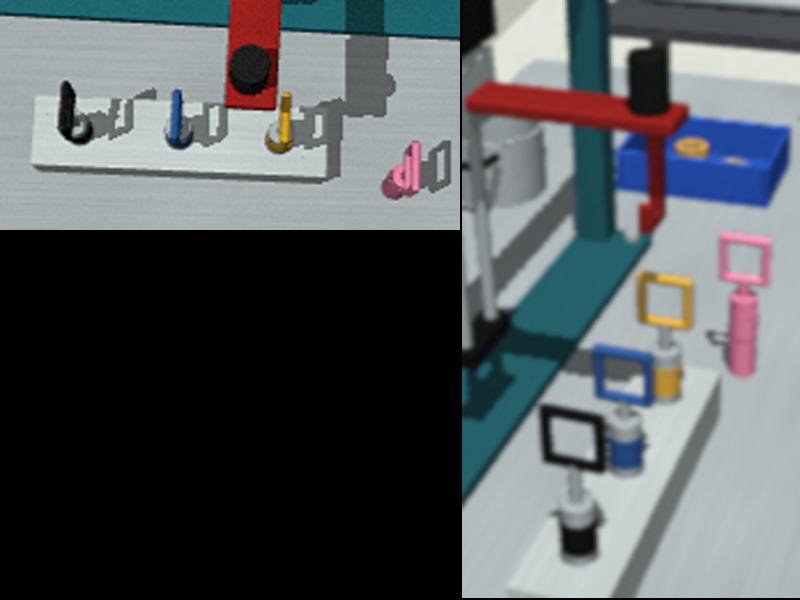

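The crop confirms it: yellow stands in the rack's -y end hole, pink is off the rack, and the hook opens toward +y. Next I'll measure the points.

```bash
python3 - <<'E'
from h import *
T,S=viewer.camera_info("top"),viewer.camera_info("side")
print("knob mid(288)",tri(ray(T,333.4,170.2),ray(S,311.3,121.1)), onz(T,333.4,170.2,290), "topdisc306",onz(T,333.7,168.8,306))
# rail yaw: teal base strip edges in top image; bracket red edges
im=cv2.imread("pics/top0.png")[:,:,::-1].copy()
m=mask(im,(0,150,60),(6,255,255)); m[:,:300]=0;m[:,380:]=0;m[:130]=0 if False else 0
e=[]
for v in range(104,155,2):
    u=np.where(m[v,300:380])[0]
    if len(u)>10: e.append((u.min()+300,u.max()+300+1-1,v))
e=np.array(e,float)
if len(e):
  L=np.array([onz(T,a,v,270) for a,b,v in e]);R=np.array([onz(T,b+0.0,v,270) for a,b,v in e])
  for P in (L,R,(L+R)/2): print("bracket", np.polyfit(P[:,0],P[:,1],1),P[0],P[-1])
# rack top face edge points (front top edge)
for u,v in ((240,182),(368,189),(239,211),(366,216)): print("rack",onz(T,u,v,40))
print("base",onz(T,202,136,8),onz(T,480,152,8))
for n,c in (("top",T),("side",S)):
    i=cv2.imread(f"pics/{n}0.png")[:,:,::-1].copy(); mm=mask(i,*YEL)
    if n=="top":
        for v in range(178,208,2):
            u=np.where(mm[v,335:360])[0]+335; print(v,u.tolist(),end=' ')
    else:
        for u in range(306,330,2):
            v=np.where(mm[190:222,u])[0]+190; print(u,v.tolist(),end=' ')
    print()
E
```

```text
knob mid(288) (array([567.4, -23.6, 286.9]), np.float64(0.7285144154141838)) [566.2 -23.6 290. ] topdisc306 [564.3 -23.7 306. ]
bracket [-0.  -3.4] [633.8 -11.4 270. ] [596.  -10.8 270. ]
bracket [-0.1 -5.7] [634.6 -43.3 270. ] [596.8 -40.9 270. ]
bracket [-0.  -4.6] [634.2 -27.3 270. ] [596.4 -25.9 270. ]
rack [600.  154.6  40. ]
rack [592.7 -97.3  40. ]
rack [542.2 153.2  40. ]
rack [539.  -93.9  40. ]
base [702.6 244.6   8. ] [ 683.2 -329.5    8. ]
178 [] 180 [349, 350] 182 [348, 349, 350] 184 [348, 349, 350] 186 [347, 348, 349, 350] 188 [347, 348, 349, 350] 190 [347, 348, 349, 350] 192 [347, 348, 349, 350] 194 [347, 348, 349, 350] 196 [346, 347, 348, 349, 350] 198 [347, 348, 349, 350] 200 [341, 346, 347, 348, 349, 350] 202 [341, 342, 343, 346, 347, 348, 351] 204 [343, 344, 345, 346, 347, 348] 206 [] 
306 [] 308 [195, 196, 197, 198, 199, 200, 201, 202, 203, 204, 205, 206, 207, 208, 209, 210, 211, 212] 310 [195, 196, 197, 198, 211, 212, 213] 312 [196, 197, 211, 212, 213, 214] 314 [196, 197, 212, 213, 214] 316 [196, 197, 198, 212, 213, 214] 318 [196, 197, 198, 212, 213, 214] 320 [196, 197, 198, 213, 214, 215] 322 [197, 198, 199, 213, 214, 215] 324 [197, 198, 199, 213, 214, 215] 326 [197, 198, 199, 200, 201, 202, 203, 204, 205, 206, 207, 208, 209, 210, 211, 212, 213, 214, 215, 216] 328 []
```

```bash
python3 - <<'E'
from h import *
T,S=viewer.camera_info("top"),viewer.camera_info("side")
print("bar",tri(ray(T,348.8,190),ray(S,317.6,197.2)),tri(ray(T,349.3,189),ray(S,317.6,197.2)))
print("barrel band mid z~45", [onz(S,318.5,236.7,z) for z in (45,)])
print("bail bottom bar",tri(ray(T,348,193),ray(S,317.6,213.3)))
print("pink top",tri(ray(T,404,205),ray(S,348.5,181)), onz(S,348,206,45))
for z in (141,146,151): print(z,onz(S,317.6,197.2,z),onz(T,348.8,190,z))
E
```

```text
bar (array([569.4, -54.9, 133.8]), np.float64(1.2660469521327808)) (array([570.6, -55.9, 133.3]), np.float64(2.872958754808797))
barrel band mid z~45 [array([569.9, -61. ,  45. ])]
bail bottom bar (array([570.4, -55.4, 100. ]), np.float64(2.1185117499143042))
pink top (array([ 542.4, -154.9,  120. ]), np.float64(11.621125193216573)) [ 543.  -184.2   45. ]
141 [565.1 -42.9 141. ] [568.6 -54.4 141. ]
146 [562.5 -34.6 146. ] [567.5 -54.1 146. ]
151 [559.9 -26.3 151. ] [566.5 -53.8 151. ]
```

```bash
python3 -m creep '0 0 0.035 0 0 0.12 100;0 0 0.035 0 0 0.12 100;0 0 0.035 0 0 0.12 100;0 0 0.025 0 0 0.12 100;0.016 0.019 0 0 0 0.12 100;0.016 0.019 0 0 0 0.12 100;0.016 0.019 0 0 0 0.12 100;0.016 0.019 0 0 0 0.12 100'
python3 -m creep '0.016 0.019 0 0 0 0.12 100;0.016 0.019 0 0 0 0.12 100;0.016 0.019 0 0 0 0.12 100;0.016 0.019 0 0 0 0.12 100;0.016 0.019 0 0 0 0.12 100;0.016 0.019 0 0 0 0.12 100;0.016 0.019 0 0 0 0.12 100;0.016 0.019 0 0 0 0.12 100'
```

```text
time: 0.82
tool_pos: [237.0, -418.9, 422.0]
tcp_rot: [-3.141, -0.0, 1.3]
contact_force: [-0.1, -0.3, 0.3]
grip_width: 92.0
finger_force: 0.0
time: 1.48
tool_pos: [365.1, -266.7, 422.1]
tcp_rot: [3.142, -0.0, 2.261]
contact_force: [1.1, -0.7, 1.1]
grip_width: 91.7
finger_force: 0.0
```

```bash
python3 -m creep '0.025 0.030 0 0 0 0.106 100;0.025 0.030 0 0 0 0.106 100;0.025 0.030 0 0 0 0.106 100;0.025 0.030 0 0 0 0.106 100;0.025 0.030 0 0 0 0.106 100;0.025 0.030 0 0 0 0.106 100;0.025 0.030 0 0 0 0.106 100;0.025 0.030 0 0 0 0.104 100'
python3 -m creep '0 0 0 0 0 0 100;0 0 0 0 0 0 100'
python3 - <<'E'
from h import *
o=readout.get_obs(); print(o['tool_pos'],o['tcp_rot'].round(4).tolist(),o['joint_positions'].round(2))
W=viewer.camera_info("wrist"); im=viewer.capture("wrist"); cv2.imwrite("pics/w1.png",im[:,:,::-1]); print(W)
print(proj(W,[567,-24,306]),proj(W,[570,-55,134]))
E
```

```text
time: 2.15
tool_pos: [565.4, -26.0, 422.0]
tcp_rot: [3.142, -0.0, 3.106]
contact_force: [0.7, -0.1, 0.9]
grip_width: 91.8
finger_force: 0.0
time: 2.32
tool_pos: [565.2, -26.1, 421.0]
tcp_rot: [3.141, -0.002, 3.104]
contact_force: [-0.2, -1.0, -0.1]
grip_width: 91.9
finger_force: 0.0
[565.2 -26.1 421. ] [3.1413, -0.002, 3.104] [-0.2  0.4  1.1 -0.   1.6 -1.7]
{'fx': 338.5813280838105, 'fy': 338.5813280838105, 'cx': 317.99067042037984, 'cy': 199.97566587522385, 'origin': array([482.2, -23.4, 514.7]), 'rotation': array([-0.3, -0. ,  1.5])}
[321.7 226.4] [293.2 173.4]
```

View pics/w1.png

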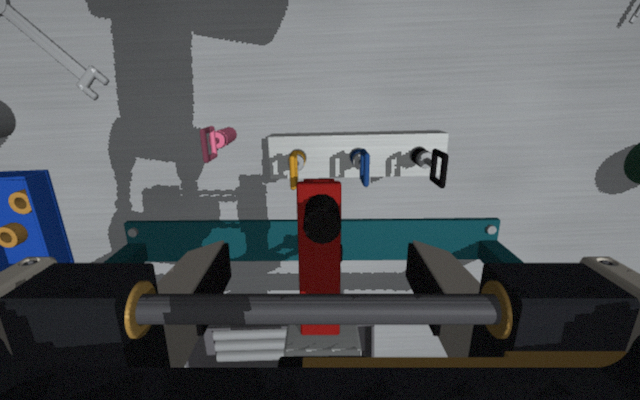

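The knob top is centred near (322,224), against (322,226) predicted. The yellow bail is near (294,171), against (293,173), so the measurements agree. I'll descend and grip.

```bash
python3 -m creep '0.001 0.002 -0.02 0 0 0 100;0 0 -0.02 0 0 0 100;0 0 -0.015 0 0 0 100;0 0 -0.010 0 0 0 100;0 0 -0.008 0 0 0 100;0 0 -0.006 0 0 0 100;0 0 0 0 0 0 100'
python3 -m creep '0 0 0 0 0 0 50;0 0 0 0 0 0 35;0 0 0 0 0 0 20;0 0 0 0 0 0 10;0 0 0 0 0 0 10;0 0 0 0 0 0 10;0 0 0 0 0 0 10'
```

```text
time: 2.95
tool_pos: [565.1, -26.4, 342.6]
tcp_rot: [3.141, -0.001, 3.1]
contact_force: [-0.2, 0.2, -0.1]
grip_width: 92.0
finger_force: 0.0
time: 3.53
tool_pos: [565.5, -25.8, 343.3]
tcp_rot: [3.142, 0.0, 3.101]
contact_force: [-0.5, -0.6, 0.5]
grip_width: 49.7
finger_force: 0.0
```

```bash
python3 -m creep '0 0 0 0 0 0 5;0 0 0 0 0 0 5;0 0 0 0 0 0 5;0 0 0 0 0 0 5;0 0 0 0 0 0 5;0 0 0 0 0 0 5;0 0 0 0 0 0 5;0 0 0 0 0 0 5'
```

```text
time: 4.2
tool_pos: [565.5, -25.8, 343.2]
tcp_rot: [3.141, -0.0, 3.101]
contact_force: [0.3, 0.4, 0.2]
grip_width: 25.5
finger_force: 30.0
```

```bash
python3 -m creep '0 -0.004 0 0 0 0 5;0 -0.008 0 0 0 0 5;-0.001 -0.009 0 0 0 0 5;0 -0.009 0 0 0 0 5;-0.001 -0.009 0 0 0 0 5;0 -0.009 0 0 0 0 5;0 -0.006 0 0 0 0 5;0 -0.003 0 0 0 0 5'
python3 -m creep '0 0 0 0 0 0 5;0 0 -0.003 0 0 0 5;0 0 -0.005 0 0 0 5;0 0 -0.006 0 0 0 5;0 0 -0.006 0 0 0 5;0 0 -0.004 0 0 0 5;0 0 0 0 0 0 5'
python3 - <<'E'
from h import *
o=readout.get_obs(); print(o['tool_pos'],o['tcp_rot'].round(4).tolist())
big=[]
for n,b in (("top",(290,130,410,220)),("wrist",(180,80,440,275)),("side",(280,90,360,250))):
    print(viewer.camera_info(n)) if n=="wrist" else 0
    im=viewer.capture(n); cv2.imwrite(f"pics/{n}2.png",im[:,:,::-1])
    c=im[b[1]:b[3],b[0]:b[2],::-1]; k=300/c.shape[0] if n!="side" else 600/c.shape[0]
    big.append(cv2.resize(c,None,fx=k,fy=k,interpolation=cv2.INTER_CUBIC))
W=np.zeros((600,800,3),np.uint8)
W[:300,:400]=big[0][:,:400];W[300:,:400]=big[1][:,:400]; W[:,402:402+big[2].shape[1]]=big[2][:600]
cv2.imwrite("pics/crop2.png",W); print([x.shape for x in big])
E
```

```text
time: 4.87
tool_pos: [563.8, -84.4, 343.2]
tcp_rot: [-3.141, 0.001, 3.099]
contact_force: [3.9, 0.6, -2.2]
grip_width: 25.2
finger_force: 30.0
time: 5.45
tool_pos: [563.7, -82.9, 321.2]
tcp_rot: [-3.14, 0.003, 3.101]
contact_force: [0.3, -0.8, 12.2]
grip_width: 25.4
finger_force: 30.0
[563.7 -82.9 321.2] [-3.1401, 0.0033, 3.101]
{'fx': 338.5813280838105, 'fy': 338.5813280838105, 'cx': 317.99067042037984, 'cy': 199.97566587522385, 'origin': array([480.1, -79.7, 414.8]), 'rotation': array([-0.3,  0. ,  1.5])}
[(300, 400, 3), (300, 400, 3), (600, 300, 3)]
```

View pics/crop2.png

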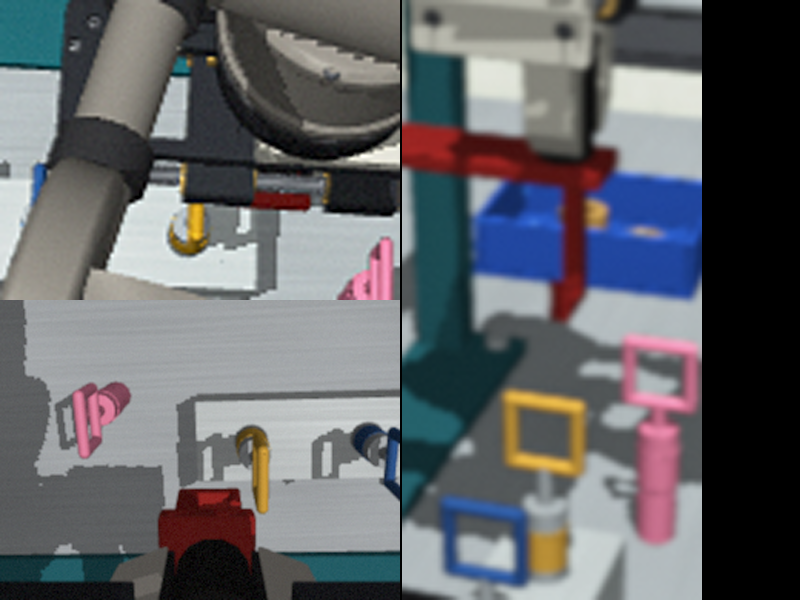

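The crops show the hook drawn about 22 mm down on the -y side of the yellow bail, whose bar is at crop (262,480) in the wrist view. I'll triangulate the bar again from the wrist and side views.

```bash
python3 - <<'E'
from h import *
S=viewer.camera_info("side");Wc=viewer.camera_info("wrist")
i=cv2.imread("pics/wrist2.png")[:,:,::-1].copy(); m=mask(i,*YEL); 
for v in range(155,222,3):
    u=np.where(m[v,320:370])[0]+320; print(v,(u.min(),u.max()) if len(u) else '',end=' ')
i=cv2.imread("pics/side2.png")[:,:,::-1].copy(); m=mask(i,*YEL)
print()
for u in range(305,332):
    v=np.where(m[190:222,u])[0]+190; print(u,v.tolist() if len(v)<9 else (v.min(),v.max()),end=' ')
r=mask(i,(0,150,40),(6,255,255)); r[:,:318]=0; ys,xs=np.where(r[:, :340]); print("red low",ys.max(), xs[ys>ys.max()-6].min(),xs[ys>ys.max()-6].max())
print("side predicted tip top",proj(S,[564,-73,190]),"floor bot",proj(S,[564,-70,170]))
E
```

```text
155  158  161  164 (np.int64(340), np.int64(348)) 167 (np.int64(337), np.int64(351)) 170 (np.int64(336), np.int64(352)) 173 (np.int64(348), np.int64(352)) 176 (np.int64(334), np.int64(353)) 179 (np.int64(344), np.int64(354)) 182 (np.int64(344), np.int64(354)) 185 (np.int64(344), np.int64(354)) 188 (np.int64(344), np.int64(353)) 191 (np.int64(345), np.int64(353)) 194 (np.int64(345), np.int64(353)) 197 (np.int64(344), np.int64(353)) 200 (np.int64(344), np.int64(353)) 203 (np.int64(346), np.int64(353)) 206 (np.int64(345), np.int64(353)) 209 (np.int64(347), np.int64(353)) 212 (np.int64(347), np.int64(353)) 215 (np.int64(347), np.int64(353)) 218 (np.int64(350), np.int64(351)) 221  
305 [] 306 [] 307 (np.int64(195), np.int64(212)) 308 (np.int64(194), np.int64(213)) 309 (np.int64(194), np.int64(214)) 310 (np.int64(194), np.int64(214)) 311 (np.int64(194), np.int64(214)) 312 (np.int64(194), np.int64(214)) 313 (np.int64(194), np.int64(214)) 314 (np.int64(195), np.int64(215)) 315 [195, 196, 197, 198, 211, 212, 213, 214] 316 (np.int64(195), np.int64(214)) 317 (np.int64(195), np.int64(214)) 318 [195, 196, 197, 198, 199, 212, 213, 214] 319 (np.int64(195), np.int64(215)) 320 (np.int64(195), np.int64(215)) 321 (np.int64(196), np.int64(216)) 322 (np.int64(196), np.int64(216)) 323 (np.int64(196), np.int64(216)) 324 (np.int64(196), np.int64(216)) 325 (np.int64(196), np.int64(216)) 326 (np.int64(196), np.int64(216)) 327 (np.int64(197), np.int64(215)) 328 (np.int64(197), np.int64(210)) 329 [] 330 [] 331 [] red low 174 321 326
side predicted tip top [322.9 164.4] floor bot [322.5 175.5]
```

```bash
python3 - <<'E'
from h import *
S=viewer.camera_info("side");W=viewer.camera_info("wrist")
for v in (198,200): print(tri(ray(W,349.5,v),ray(S,317.8,196.8)))
print("+x end",tri(ray(W,350,218.5),ray(S,307.3,196.3)))
print([onz(W,349.5,199.5,z) for z in (131,137)])
r=mask(cv2.imread("pics/wrist2.png")[:,:,::-1].copy(),(0,150,40),(6,255,255))
for v in range(205,240,4):
    u=np.where(r[v])[0]; print(v,(u.min(),u.max()) if len(u) else '',end=' ')
p=[proj(W,[0,0,0])]
R=Ro.from_euler('xyz',[0,0,-.035]); print([proj(W,np.array([564,-82.9,178])+R.apply(q)).round(0) for q in ([-17,-17,70],[-17,17,70],[-5,-7,0],[-5,13,0])])
E
```

```text
(array([569.7, -56.4, 133.9]), np.float64(1.6948163906833236))
(array([570.6, -56.5, 134.1]), np.float64(3.419268944071626))
+x end (array([589.3, -56. , 132.3]), np.float64(2.079048937312851))
[array([572.9, -56. , 131. ]), array([571. , -56.5, 137. ])]
205 (np.int64(297), np.int64(334)) 209 (np.int64(296), np.int64(333)) 213 (np.int64(295), np.int64(335)) 217 (np.int64(287), np.int64(343)) 221 (np.int64(284), np.int64(344)) 225 (np.int64(283), np.int64(345)) 229 (np.int64(283), np.int64(345)) 233 (np.int64(284), np.int64(344)) 237 (np.int64(284), np.int64(344)) [array([287., 223.]), array([351., 223.]), array([309., 203.]), array([336., 202.])]
```

```bash
python3 -m creep '0 0 -0.003 0 0 0 5;0 0 -0.005 0 0 0 5;0 0 -0.006 0 0 0 5;0 0 -0.006 0 0 0 5;0 0 -0.006 0 0 0 5;0 0 -0.006 0 0 0 5;0 0 -0.005 0 0 0 5;0 0 -0.003 0 0 0 5'
python3 -m creep '0 0 -0.004 0 0 0 5;0 0 -0.005 0 0 0 5;0 0 -0.005 0 0 0 5;0 0 -0.004 0 0 0 5;0 0 -0.003 0 0 0 5;0 0 0 0 0 0 5;0 0 0 0 0 0 5'
python3 - <<'E'
from h import *
o=readout.get_obs(); print(o['tool_pos'],o['tcp_rot'].round(4).tolist())
W=viewer.camera_info("wrist"); ims=[]
for n,b,k in (("wrist",(220,80,420,280),2.9),("side",(285,130,365,260),4.6)):
    im=viewer.capture(n); cv2.imwrite(f"pics/{n}3.png",im[:,:,::-1])
    ims.append(cv2.resize(im[b[1]:b[3],b[0]:b[2],::-1],None,fx=k,fy=k,interpolation=cv2.INTER_CUBIC))
C=np.zeros((600,800,3),np.uint8); C[:580,:420]=ims[0][:,:420]; C[:598,424:792]=ims[1][:598,:368]
cv2.imwrite("pics/crop3.png",C)
E
```

```text
time: 6.27
tool_pos: [563.7, -82.9, 281.7]
tcp_rot: [-3.14, 0.003, 3.101]
contact_force: [-1.9, -0.2, 14.2]
grip_width: 25.4
finger_force: 30.0
time: 6.85
tool_pos: [563.8, -82.9, 261.1]
tcp_rot: [-3.14, 0.003, 3.101]
contact_force: [-2.5, 0.1, 14.7]
grip_width: 25.4
finger_force: 30.0
[563.8 -82.9 261.1] [-3.1401, 0.0033, 3.1013]
```

View pics/crop3.png

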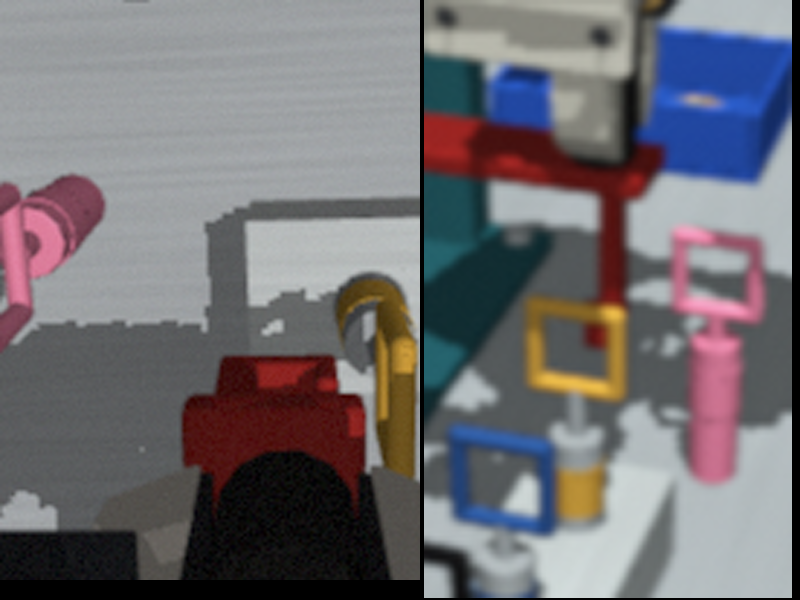

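The side view shows the hook's lower end at crop (595,347), behind the yellow bail's window and inside its outline. I'll work out its height relative to the bar in the same view.

```bash
python3 - <<'E'
from h import *
S=viewer.camera_info("side");W=viewer.camera_info("wrist")
i=cv2.imread("pics/side3.png")[:,:,::-1].copy(); r=mask(i,(0,140,30),(7,255,255))
for v in list(range(185,209)):
    u=np.where(r[v,310:335])[0]+310; print(v,(u.min(),u.max()) if len(u) else '',end=' ')
def ony(u,v,y):
    o,d=ray(S,u,v); return o+d*(y-o[1])/d[1]
print(); m=mask(i,*YEL)
for u in (312,315,318,321,324): print(u,(np.where(m[190:222,u])[0]+190).tolist())
for y in (-82,-84,-86): print("floor bottom front",ony(322.3,205.5,y+13))
for y in (-55,-57): print("bar",ony(317.8,196.9,y),"low bar",ony(317.8,213.3,y),"inner sides",ony(309.8,205,y),ony(325.3,205,y))
w=cv2.imread("pics/wrist3.png")[:,:,::-1].copy(); r=mask(w,(0,140,30),(7,255,255))
for v in (206,210,222,226,230,234):
    u=np.where(r[v,250:360])[0]+250; print(v,u.min(),u.max()+1, onz(W,(u.min()+u.max()+1)/2-.5,v,187))
m=mask(w,*YEL)
for v in (190,205,215,225,235,240):
    u=np.where(m[v,320:420])[0]+320; print(v,u.min(),u.max()+1, onz(W,u.max(),v,134)) if len(u) else 0
E
```

```text
185 (np.int64(324), np.int64(327)) 186 (np.int64(324), np.int64(327)) 187 (np.int64(324), np.int64(327)) 188 (np.int64(324), np.int64(327)) 189 (np.int64(324), np.int64(327)) 190 (np.int64(324), np.int64(327)) 191 (np.int64(324), np.int64(327)) 192 (np.int64(324), np.int64(327)) 193 (np.int64(324), np.int64(327)) 194 (np.int64(323), np.int64(327)) 195 (np.int64(322), np.int64(327)) 196  197  198  199  200  201 (np.int64(320), np.int64(323)) 202 (np.int64(321), np.int64(323)) 203 (np.int64(321), np.int64(323)) 204 (np.int64(321), np.int64(323)) 205  206  207  208  
312 [195, 196, 197, 198, 211, 212, 213, 214]
315 [195, 196, 197, 198, 211, 212, 213, 214, 215]
318 [196, 197, 198, 199, 212, 213, 214]
321 [196, 197, 198, 199, 212, 213, 214, 215, 216]
324 [197, 198, 199, 200, 206, 212, 213, 214, 215, 216]
floor bottom front [564.4 -69.  109.2]
floor bottom front [565. -71. 108.]
floor bottom front [565.6 -73.  106.7]
bar [568.4 -55.  134.4] low bar [568.8 -55.  100.3] inner sides [583.6 -55.  115.3] [554.7 -55.  119.9]
bar [569.1 -57.  133.2] low bar [569.5 -57.   99. ] inner sides [584.3 -57.  114. ] [555.3 -57.  118.7]
206 297 335 [537.7 -83.6 187. ]
210 296 336 [539.9 -83.6 187. ]
222 283 346 [546.6 -84.7 187. ]
226 283 346 [548.9 -84.8 187. ]
230 283 346 [551.2 -84.9 187. ]
234 284 344 [553.5 -85.3 187. ]
190 337 360 [545.6 -54.8 134. ]
205 350 364 [556.5 -52.1 134. ]
215 350 363 [563.8 -52.8 134. ]
225 350 363 [571.3 -52.8 134. ]
235 354 363 [578.9 -52.8 134. ]
240 354 363 [582.8 -52.8 134. ]
```

```bash
python3 -m creep '0 0 -0.002 0 0 0 5;0 0 0 0 0 0 5;0 0.002 0 0 0 0 5;0 0.003 0 0 0 0 5;0 0.003 0 0 0 0 5;0 0.003 0 0 0 0 5;0 0.002 0 0 0 0 5;0 0.001 0 0 0 0 5'
python3 -m creep '0 0.002 0 0 0 0 5;0 0.002 0 0 0 0 5;0 0.002 0 0 0 0 5;0.001 0.002 0 0 0 0 5;0 0.002 0 0 0 0 5;0 0.002 0 0 0 0 5;0 0.002 0 0 0 0 5;0 0 0 0 0 0 5'
python3 - <<'E'
from h import *
o=readout.get_obs(); print(o['tool_pos'],o['tcp_rot'].round(4).tolist(),o['contact_force'])
W=viewer.camera_info("wrist"); ims=[]
for n,b,k in (("wrist",(220,80,420,280),2.9),("side",(285,130,365,260),4.6)):
    im=viewer.capture(n); cv2.imwrite(f"pics/{n}4.png",im[:,:,::-1])
    ims.append(cv2.resize(im[b[1]:b[3],b[0]:b[2],::-1],None,fx=k,fy=k,interpolation=cv2.INTER_CUBIC))
C=np.zeros((600,800,3),np.uint8); C[:580,:420]=ims[0][:,:420]; C[:598,424:792]=ims[1][:598,:368]
cv2.imwrite("pics/crop4.png",C)
E
```

```text
time: 7.62
tool_pos: [564.1, -68.8, 259.5]
tcp_rot: [-3.14, 0.005, 3.101]
contact_force: [-1.4, -0.7, 15.4]
grip_width: 25.3
finger_force: 30.0
time: 8.28
tool_pos: [564.6, -54.5, 259.2]
tcp_rot: [-3.14, 0.003, 3.101]
contact_force: [-3.9, 0.0, 14.8]
grip_width: 25.2
finger_force: 30.0
[564.6 -54.5 259.2] [-3.1405, 0.0031, 3.1015] [-3.9  0.  14.8]
```

View pics/crop4.png

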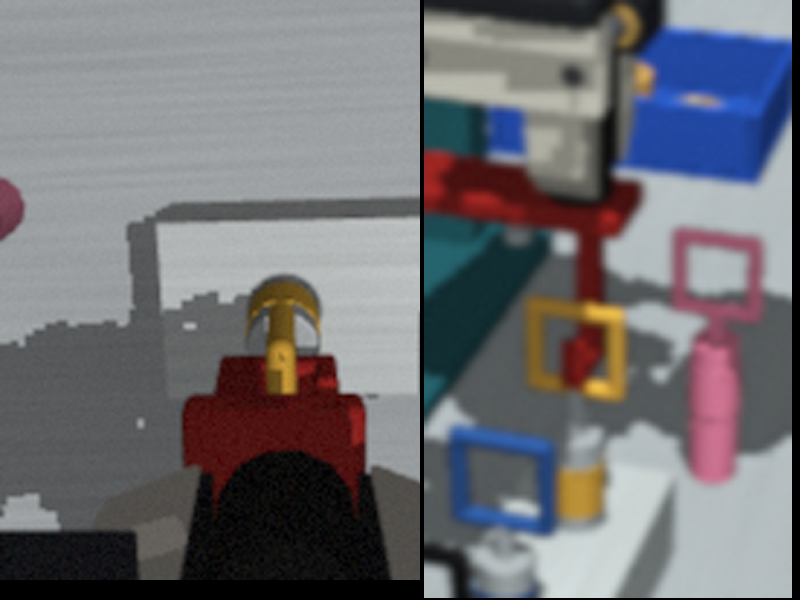

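The hook's tip now shows through the window at crop (577,360), and the bar at wrist crop (281,350) lies over the middle of the hook. I'll ease it up until it takes the weight.

```bash
python3 -m creep '0 0 0.001 0 0 0 5;0 0 0.002 0 0 0 5;0 0 0.002 0 0 0 5;0 0 0.002 0 0 0 5;0 0 0.002 0 0 0 5;0 0 0.001 0 0 0 5;0 0 0.001 0 0 0 5;0 0 0 0 0 0 5'
python3 -m creep '0 0 0.001 0 0 0 5;0 0 0.001 0 0 0 5;0 0 0.001 0 0 0 5;0 0 0.001 0 0 0 5;0 0 0.001 0 0 0 5;0 0 0.001 0 0 0 5;0 0 0.001 0 0 0 5;0 0 0 0 0 0 5'
python3 - <<'E'
from h import *
o=readout.get_obs(); print(o['tool_pos'],o['contact_force'])
W=viewer.camera_info("wrist"); ims=[]
for n,b,k in (("wrist",(220,80,420,280),2.9),("side",(285,130,365,260),4.6)):
    im=viewer.capture(n); cv2.imwrite(f"pics/{n}5.png",im[:,:,::-1])
    ims.append(cv2.resize(im[b[1]:b[3],b[0]:b[2],::-1],None,fx=k,fy=k,interpolation=cv2.INTER_CUBIC))
C=np.zeros((600,800,3),np.uint8); C[:580,:420]=ims[0][:,:420]; C[:598,424:792]=ims[1][:598,:368]
cv2.imwrite("pics/crop5.png",C)
E
```

```text
time: 9.05
tool_pos: [564.6, -54.6, 270.3]
tcp_rot: [-3.141, 0.003, 3.101]
contact_force: [-2.9, 1.5, 15.0]
grip_width: 25.4
finger_force: 30.0
time: 9.72
tool_pos: [564.6, -54.5, 276.8]
tcp_rot: [-3.141, 0.003, 3.101]
contact_force: [-1.3, 0.2, 11.0]
grip_width: 25.3
finger_force: 30.0
[564.6 -54.5 276.8] [-1.3  0.2 11. ]
```

View pics/crop5.png

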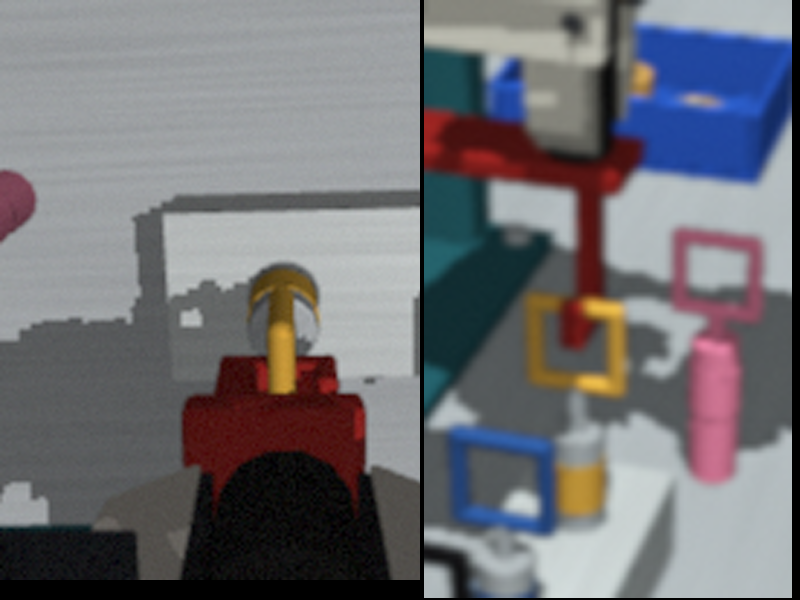

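The force fell from 15 N to 11 N and the tip has overlapped the bar at (577,305), so the strut's weight is being taken. I'll keep easing up slowly.

```bash
for k in 1; do python3 -m creep '0 0 0.001 0 0 0 5;0 0 0.001 0 0 0 5;0 0 0.0015 0 0 0 5;0 0 0.0015 0 0 0 5;0 0 0.0015 0 0 0 5;0 0 0.0015 0 0 0 5;0 0 0.001 0 0 0 5;0 0 0.001 0 0 0 5'; done
python3 -m creep '0 0 0.0015 0 0 0 5;0 0 0.0015 0 0 0 5;0 0 0.0015 0 0 0 5;0 0 0.0015 0 0 0 5;0 0 0.0015 0 0 0 5;0 0 0.0015 0 0 0 5;0 0 0.0015 0 0 0 5;0 0 0.0015 0 0 0 5'
```

```text
time: 10.48
tool_pos: [564.6, -54.5, 286.6]
tcp_rot: [-3.141, 0.003, 3.101]
contact_force: [-1.0, 0.8, 10.3]
grip_width: 25.3
finger_force: 30.0
time: 11.15
tool_pos: [564.6, -54.6, 298.5]
tcp_rot: [-3.141, 0.003, 3.101]
contact_force: [-1.1, 1.6, 9.4]
grip_width: 25.2
finger_force: 30.0
```

```bash
python3 -m creep '0 0 0.0015 0 0 0 5;0 0 0.0015 0 0 0 5;0 0 0.0015 0 0 0 5;0 0 0.0015 0 0 0 5;0 0 0.0015 0 0 0 5;0 0 0.0015 0 0 0 5;0 0 0.0015 0 0 0 5;0 0 0.0015 0 0 0 5'
python3 -m creep '0 0 0.002 0 0 0 5;0 0 0.002 0 0 0 5;0 0 0.002 0 0 0 5;0 0 0.002 0 0 0 5;0 0 0.002 0 0 0 5;0 0 0.002 0 0 0 5;0 0 0.002 0 0 0 5;0 0 0.002 0 0 0 5'
python3 -m creep '0 0 0.002 0 0 0 5;0 0 0.002 0 0 0 5;0 0 0.002 0 0 0 5;0 0 0.0015 0 0 0 5;0 0 0.0015 0 0 0 5;0 0 0.001 0 0 0 5;0 0 0.001 0 0 0 5;0 0 0 0 0 0 5'
```

```text
time: 11.82
tool_pos: [564.6, -54.6, 310.5]
tcp_rot: [-3.141, 0.003, 3.101]
contact_force: [-0.3, 0.6, 9.8]
grip_width: 25.5
finger_force: 30.0
time: 12.48
tool_pos: [564.6, -54.6, 326.4]
tcp_rot: [-3.141, 0.003, 3.101]
contact_force: [0.0, 0.5, 9.1]
grip_width: 25.8
finger_force: 30.0
time: 13.15
tool_pos: [564.5, -54.6, 337.5]
tcp_rot: [-3.141, 0.003, 3.101]
contact_force: [0.8, 0.2, 9.1]
grip_width: 25.2
finger_force: 30.0
```

```bash
python3 -m creep '0 0 0.001 0 0 0 5;0 0 0.001 0 0 0 5;0 0 0.001 0 0 0 5;0 0 0.001 0 0 0 5;0 0 0.0005 0 0 0 5;0 0 0.0005 0 0 0 5;0 0 0 0 0 0 5;0 0 0 0 0 0 5'
python3 -m creep '0 0 0.0005 0 0 0 5;0 0 0 0 0 0 5;0 0 0 0 0 0 5'
```

```text
time: 13.82
tool_pos: [564.5, -54.6, 342.3]
tcp_rot: [-3.141, 0.003, 3.101]
contact_force: [0.7, 0.5, 7.7]
grip_width: 25.6
finger_force: 30.0
time: 14.07
tool_pos: [564.6, -54.5, 342.8]
tcp_rot: [-3.141, 0.003, 3.101]
contact_force: [0.5, 0.9, 8.5]
grip_width: 25.3
finger_force: 30.0
```

```bash
python3 -m creep '0 0 0.0005 0 0 0 5;0 0 0 0 0 0 5;0 0 0 0 0 0 5'
python3 -m creep '0 0 0.0005 0 0 0 5;0 0 0 0 0 0 5;0 0 0 0 0 0 5'
python3 -m creep '0 0 0.0005 0 0 0 5;0 0 0 0 0 0 5;0 0 0 0 0 0 5'
```

```text
time: 14.32
tool_pos: [564.6, -54.6, 343.1]
tcp_rot: [-3.141, 0.003, 3.101]
contact_force: [1.4, 0.3, 8.3]
grip_width: 25.2
finger_force: 30.0
time: 14.57
tool_pos: [564.6, -54.6, 343.1]
tcp_rot: [-3.141, 0.002, 3.101]
contact_force: [1.1, 0.7, 7.6]
grip_width: 25.6
finger_force: 30.0
time: 14.82
tool_pos: [564.6, -54.6, 343.1]
tcp_rot: [-3.141, 0.001, 3.101]
contact_force: [1.4, 0.7, 6.3]
grip_width: 25.1
finger_force: 30.0
```

The TCP now stays at 343.1 while the command rises, so the hook is on its top stop. I'll unload the hand, check, and then release.

```bash
python3 -m creep '0 0 0.0005 0 0 0 5;0 0 0.0005 0 0 0 5;0 0 0.0005 0 0 0 5;0 0 0 0 0 0 5;0 0 0 0 0 0 5;0 0 0 0 0 0 5;0 0 0 0 0 0 5;0 0 0 0 0 0 5'
python3 - <<'E'
from h import *
im=viewer.capture("side"); cv2.imwrite("pics/side6.png",cv2.resize(im[70:330,220:400,::-1],None,fx=2.3,fy=2.3,interpolation=cv2.INTER_CUBIC))
E
```

```text
time: 15.48
tool_pos: [564.7, -54.8, 343.2]
tcp_rot: [3.141, -0.0, 3.101]
contact_force: [5.0, 0.5, -2.4]
grip_width: 25.3
finger_force: 30.0
```

View pics/side6.png

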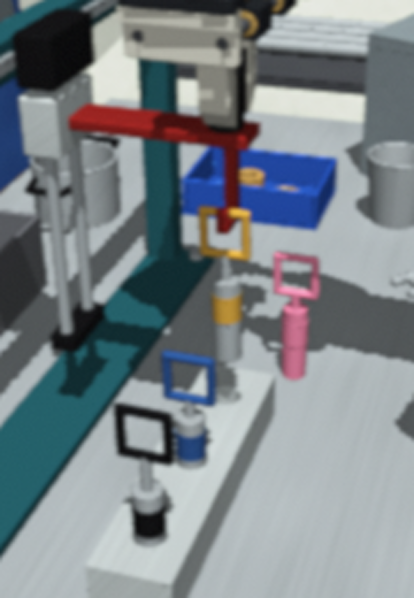

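The yellow strut hangs from the hook, clear of the rack (its barrel bottom is at crop (228,355), above the rack). Blue and black are still standing. Now I'll release.

```bash
python3 -m creep '0 0 -0.0005 0 0 0 5;0 0 0 0 0 0 5;0 0 0 0 0 0 5;0 0 0 0 0 0 30;0 0 0 0 0 0 40;0 0 0 0 0 0 60;0 0 0 0 0 0 60;0 0 0 0 0 0 60'
python3 -m creep '0 0 0 0 0 0 60;0 0 0 0 0 0 60;0 0 0 0 0 0 60;0 0 0 0 0 0 60'
```

```text
time: 16.2
tool_pos: [564.2, -54.9, 343.1]
tcp_rot: [3.142, -0.001, 3.101]
contact_force: [-0.4, 0.0, 0.2]
grip_width: 49.6
finger_force: 0.0
time: 16.53
tool_pos: [564.5, -54.8, 343.2]
tcp_rot: [3.141, -0.0, 3.101]
contact_force: [-1.8, 0.4, 0.0]
grip_width: 55.3
finger_force: 0.0
```

```bash
python3 -m creep '0 0 0.008 0 0 0 60;0 0 0.015 0 0 0 60;0 0 0.02 0 0 0 60;0 0 0.02 0 0 0 60;0 0 0.02 0 0 0 60;0 0 0.015 0 0 0 60;0 0 0 0 0 0 60;0 0 0 0 0 0 60'
python3 -m creep '0 0 0 0 0 0 60;0 0 0 0 0 0 60;0 0 0 0 0 0 60;0 0 0 0 0 0 60;0 0 0 0 0 0 60;0 0 0 0 0 0 60;0 0 0 0 0 0 60;0 0 0 0 0 0 60'
python3 - <<'E'
from h import *
im=viewer.capture("side"); cv2.imwrite("pics/side7.png",cv2.resize(im[70:330,220:400,::-1],None,fx=2.3,fy=2.3,interpolation=cv2.INTER_CUBIC))
E
```

```text
time: 17.2
tool_pos: [564.6, -54.9, 441.9]
tcp_rot: [-3.141, 0.002, 3.101]
contact_force: [-0.1, -1.2, -0.3]
grip_width: 55.4
finger_force: 0.0
time: 17.87
tool_pos: [564.5, -54.9, 441.2]
tcp_rot: [3.142, 0.0, 3.101]
contact_force: [-0.2, -0.6, -0.2]
grip_width: 55.1
finger_force: 0.0
```

View pics/side7.png

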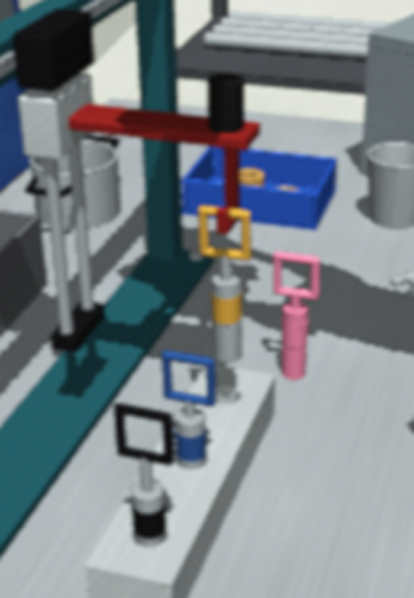

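The hand is off the knob at (227,100). The hook is retracted with the yellow strut hanging at (228,320), and blue and black are standing in the rack.

```bash
python3 -c "
from plant import order; print(order.close_job())"
```

```text
the job is handed in; nothing more can be done
None
```

The job is handed in: the yellow strut hangs freely from the fully retracted hook, clear of the rack, the knob is released, and the blue and black struts still stand in their holes (about 18 s of the 67 s used).

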